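# Lock the plate into the microplate shaker

## Task

Push the 96-well plate along its carrier on the shaker until it is fully home against the rear stop. Then, with one fingertip keeping the red safety catch fully down all the way, push the bolt's black knob with the other finger until the bolt is fully home across the front of the plate, and let the catch go so that it springs up and locks the bolt. Only push and press: do not lift the plate, and leave the things around the shaker where they stand.

Things in the scene. Friction and masses are not known exactly. Their poses are not given: they have to be found in the camera images.
- shaker: bench-top microplate shaker, switched off and fixed to the bench: white casing 260 x 224 mm, grey aluminium platform 218 x 228 mm whose top lies 76 mm above the bench. Origin: centre of the underside, on the bench. Its x axis points from its sloping control panel (the side towards the robot) to its back, its y axis to its left as seen from the robot, z up. On the platform: the plate carrier at the left, the bolt and its red catch at the front right.
- plate_home (a point): where the centre of the plate's underside lies when the plate is home, on the platform's top at shaker (x 36, y 50, z 76) mm; axes as the shaker's. The carrier is a channel along x, 89 mm wide between two dark rails, closed at the rear by a stop and open at the front (-x); lips on the rails, 18.5 to 21.5 mm above the platform, reach 2 mm over the plate's edges. The rails begin at x -62 mm of this point; a plate that is home ends at x -64 mm.
- assay_plate: white 96-well plate with a 16 mm high skirt, 128 mm long by 86 mm wide (25 mm high with its wells), 90 g or so, loose in the carrier with its long side along the shaker's x axis; it starts 20 to 32 mm short of home and slides along the carrier. Origin: centre of the underside. Its skirt's front face (towards the robot) lies 64 mm from the origin. While the plate is more than 3 mm short of home it stands in the bolt's way.
- bolt (a joint): how far the steel bolt has slid, m, along the shaker's +y axis: 0 = drawn back, clear of the carrier's mouth; 0.036 = fully home (end stop), its nose reaching 32 mm across the front of the plate. About 1.5 N of friction, no spring. Its front edge has two notches for the catch's tooth, one for each end of the travel, each with 2 mm of play.
- knob_top (a point): centre of the top of the bolt's upright black knob, a cylinder 16 mm across that runs from 19 to 48 mm above the platform; moves with the bolt. It stands at shaker (x -38.5, y -52) mm with the bolt drawn back, and at y -16 mm when home. Near the knob's path nothing but the knob and the catch stands higher than 17 mm above the platform (the carrier's right rail, 21.5 mm high, begins 12 mm behind the knob's centre line).
- catch (a joint): how far the safety catch is pressed down, m: 0 = up, 0.009 = pressed to its stop. Spring: 2.5 N at the start of the press, 5.6 N at the stop. While it is pressed less than 0.005 its tooth blocks the bolt at either end; with the bolt between its ends and nothing pressing, the tooth rests under the bolt at 0.005. It springs up to 0 when released with the bolt at an end.
- catch_top (a point): centre of the flat top of the red catch bar, 33 mm above the platform when up (24 mm when pressed down); the bar's top is 18 mm along the shaker's x and 75 mm along its y. The bar runs parallel to the bolt, its centre line 40 mm in front (-x) of the knob's centre line; its middle lies 7.5 mm to -y of the knob with the bolt drawn back. It does not move along y. A black collar round it is 16 mm high above the platform.
- amber_bottle: bystander: brown bottle with a red cap, 60 mm across, 125 mm high, on the bench right of the shaker; origin at the centre of its underside
- lab_timer: bystander: white timer 60 x 58 x 16 mm lying right of the shaker; origin at the centre of its underside
- tube_rack: bystander: yellow tube rack 50 x 175 x 94 mm with two capped tubes in it (to 120 mm high), right of the shaker; origin at the centre of its underside
- label_tape: bystander: roll of white tape, 61 mm across, 19 mm high, left of the shaker; origin at the centre of its underside
- white_bottle: bystander: small white bottle, 25 mm across, 58 mm high, left of the shaker; origin at the centre of its underside

How it is judged:
By the outcome, as a careful person would: the job done as asked, in the order asked, and still so for the second after the job is handed in, with the robot touching nothing.
It also fails if it takes over 45 s, if anything falls off the work surface, if the arm or the gripper's body presses on something with over 40 N, if the wrist force passes 120 N, or if a joint passes its speed limit or range.

## Robot

A 6-joint arm with a two-finger parallel gripper is mounted at the origin on a cart in front of the work surface, level with it; the furniture and walls round the work are solid. World frame = base frame: x ahead of the robot, y to its left, z up, the work surface at z = 0. Lengths are in mm, angles in rad, forces in N, time in s.
With the tool pointing down it reaches from about 350 to 725 mm from the base axis. Payload 4.3 kg.
Tool frame: the origin (TCP) lies between the finger pads; the fingertips stand 11 mm ahead of it and the grasp point (between the pads) lies 8 mm behind it (r.tcp_to_tips is the distance from the TCP to the fingertips, in mm); z points along the fingers, y is the line along which they close (so a half turn about z gives the same grasp; the last joint's range is limited). The gripper opens to 85 mm and grips with 20 to 120 N. Pads are 22 mm wide; open, the fingers measure 114 mm over their backs; the gripper's body (76 mm by 85 mm) begins 54 mm behind the grasp point. The pads swing forward as they close: fully open they stand 13 mm farther back than shut.
Start: joints at [-1.426, 0.377, 0.081, 1.274, 0, 1.46], TCP at [144.939, -556.47, 242.329] pointing down, gripper open.
Joint ranges: [-2.72, 2.72], [-0.84, 1.66], [-1.02, 1.22], [-1.77, 2.12], [-1.37, 1.28], [-3.14, 3.14]. Speed limits (rad/s): [2.57, 2.57, 3.14, 3.14, 3.14, 3.14].

## Interface

Orientations are given as a rotation vector (axis times angle).
In Python, from workcell import readout, eyes, order, r gives the robot as it stands.
- The arm moves only by the tool jog_arm, never from a script. Its argument "deltas" is a list of rows, each a list of 5 numbers: the shift along the tool's x, y, z in mm, then the turn about the tool's z in degrees, then the opening, from -1 (shut) to 1 (fully open), so that 0 is half open. In form: [[tx, ty, tz, roll, hand], ...]. A call has 1 to 5 rows; each row shifts and turns the commanded pose from where the row before left it, along the tool's axes as they then stand; what a row does not reach is not made up. A row lasts 1/12 s, in which the tool goes at most 41.7 mm and 7.16 degrees, less where a joint would pass 70% of its speed; a pose out of reach is approached as far as the arm can. A call with a gripper value outside its range is refused whole. The fingers move at their own pace and stop on an object; "force" is the grip in N (left out, the last holds). Time passes only in rows, so rows that do not move let the fingers close. It gives the time, the measured TCP pose, the force, the opening and the grip force at its end, in the units of the state.
- readout.get_state(): the state, without advancing time (a new reading comes with each control period).
- eyes.grab_frame(name): name is "side" or "top"; returns the picture (480x640x3 uint8, red, green, blue); there is no depth.
- eyes.camera_params(name): a dict with "fx", "fy", "cx", "cy" (pixels), "rvec" (rotation vector, rad) and "tvec" (3), from world to camera coordinates, as OpenCV has them. Camera axes: x right, y down, z forward; pixel columns grow to the right and rows downward; lengths in mm; the calibration is good to about 2 mm. A picture is of the moment at which its call begins. camera_params takes no time and is no camera call.
- order.job_done(): hands the job in; it is judged then, once.
The state is a dict: "time": time; "q": joint angles; "joint_velocities": joint speeds; "joint_torque": joint torques, N m; "ee_pos": TCP position; "eef_rot": TCP orientation; "contact_force": force on the tool from outside, world axes, zero at the start; "moment": the same for the moment, N m; "opening": opening from 0.0 (shut) to 1.0 (fully open); "grasp_force": force on a finger pad.
Only numpy, scipy, OpenCV 4.12 (cv2) and the standard library are available. Lean on these libraries where they do the work, as an engineer would, in place of code of your own. Each camera call takes 0.05 s, during which the arm holds its last target. There are 200 camera calls.

## Working session

There is one attempt and no reset: what is moved stays moved. The work goes in short steps, Python scripts to look and compute and a tool call to move; the robot and the scene stay as the last step left them, time stands still between calls to the robot, and variables do not carry over. Pictures are saved under pics/ and viewed, at most 12 in all, crops included, and the job is handed in when it is done.

Besides the shell and the picture viewer there is one more tool, called after "Emit:" as a command line: name --pt "numbers of a row" for each row, then --argument value for the rest. jog_arm: Moves the arm, as the interface text tells. Its arguments: {"type":"object","properties":{"deltas":{"type":"array","items":{"type":"array","items":{"type":"number"}}},"force":{"type":"number"}},"required":["deltas"]}

```bash
mkdir -p pics; ls; python3 - <<'E'
from workcell import readout, eyes, order, r
import cv2
s=readout.get_state(); print({k:s[k] for k in('time','ee_pos','eef_rot','opening','contact_force')}, r.tcp_to_tips)
for n in('top','side'):
    p=eyes.camera_params(n); print(n,p)
    cv2.imwrite(f'pics/{n}0.png',eyes.grab_frame(n)[:,:,::-1])
E
```

```text
pics
{'time': 0.0, 'ee_pos': array([ 144.8413821 , -555.80138252,  241.352445  ]), 'eef_rot': array([-3.11408884e+00, -3.98844570e-01,  1.71613973e-05]), 'opening': 0.9962098817910096, 'contact_force': array([ 0.87625395, -0.09229793,  0.01585072])} 11.0
top {'fx': 443.5616057993592, 'fy': 443.5616057993592, 'cx': 317.17160125440074, 'cy': 248.4233194760365, 'rvec': array([ 2.04883382, -2.1785248 ,  0.22031238]), 'tvec': array([ -11.02266086,  507.85409765, 1029.07723621])}
side {'fx': 449.41090072089736, 'fy': 449.41090072089736, 'cx': 313.8172080630213, 'cy': 243.13631591033828, 'rvec': array([ 0.05039342, -2.74386611,  1.45059264]), 'tvec': array([ 492.10565255,  120.50528899, 1146.27516554])}
```

View pics/top0.png

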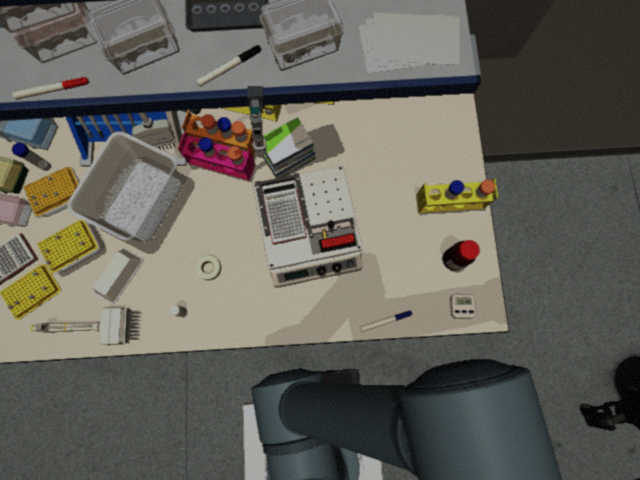

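View pics/side0.png

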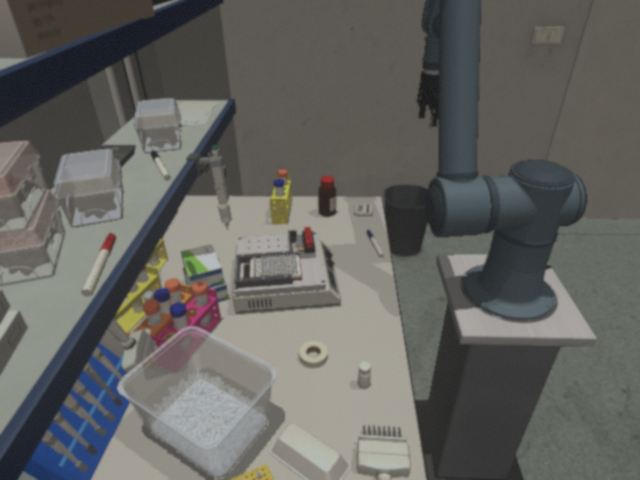

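The top view shows the shaker centred near (310,228), with the red catch at (338,241) and the knob near (331,225). In the side view the shaker is near (285,270) and the catch at (309,240). I'll enlarge both.

```bash
cat > h.py <<'E'
import numpy as np, cv2
from workcell import readout, eyes
def cam(n):
    p=eyes.camera_params(n); R=cv2.Rodrigues(np.array(p['rvec']))[0]
    K=np.array([[p['fx'],0,p['cx']],[0,p['fy'],p['cy']],[0,0,1]]); return K,R,np.array(p['tvec'])
def ray(n,uv):
    K,R,t=cam(n); d=R.T@np.linalg.solve(K,[*uv,1.]); return -R.T@t,d
def onz(n,uv,z):
    c,d=ray(n,uv); return c+d*(z-c[2])/d[2]
def proj(n,X):
    K,R,t=cam(n); x=(K@(R@np.atleast_2d(X).T+t[:,None])).T; return x[:,:2]/x[:,2:]
def tri(a,b):
    P=[];
    for n in('top','side'):
        K,R,t=cam(n);P.append(K@np.c_[R,t])
    X=cv2.triangulatePoints(P[0],P[1],np.array(a,float).reshape(2,1),np.array(b,float).reshape(2,1)).ravel(); return X[:3]/X[3]
def crop(img,x,y,w,h,s,f):
    cv2.imwrite(f,cv2.resize(img[y:y+h,x:x+w,::-1],None,fx=s,fy=s,interpolation=cv2.INTER_CUBIC))
def red(n,box):
    im=eyes.grab_frame(n).astype(int);x,y,w,h=box;c=im[y:y+h,x:x+w]
    m=((c[...,0]>90)&(c[...,0]>2*c[...,1])&(c[...,0]>2*c[...,2])).astype(np.uint8)
    k,l,st,ce=cv2.connectedComponentsWithStats(m);i=1+np.argmax(st[1:,4])
    return ce[i]+[x,y],st[i],cv2.minAreaRect(np.argwhere(l==i)[:,::-1].astype(np.float32)+[x,y])
E
python3 - <<'E'
from h import *
t=eyes.grab_frame('top');s=eyes.grab_frame('side')
crop(t,250,160,120,130,4.6,'pics/t1.png'); crop(s,220,220,130,95,6,'pics/s1.png')
a=red('top',(300,210,70,50));b=red('side',(290,220,40,40));print(a,b,tri(a[0],b[0]),onz('top',a[0],109))
E
```

```text
Traceback (most recent call last):
  File "h.py", line 23, in red
    return ce[i]+[x,y],st[i],cv2.minAreaRect(np.argwhere(l==i)[:,::-1].astype(np.float32)+[x,y])
                             ~~~~~~~~~~~~~~~^^^^^^^^^^^^^^^^^^^^^^^^^^^^^^^^^^^^^^^^^^^^^^^^^^^^
cv2.error: OpenCV(4.12.0) /io/opencv/modules/imgproc/src/convhull.cpp:143: error: (-215:Assertion failed) total >= 0 && (depth == CV_32F || depth == CV_32S) in function 'convexHull'
```

View pics/t1.png

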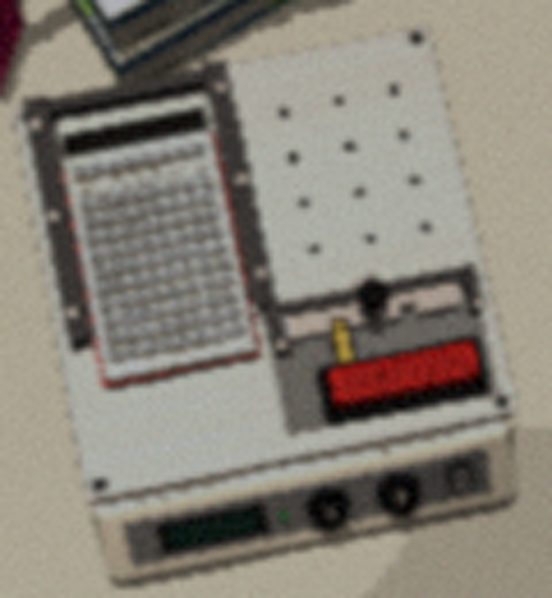

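View pics/s1.png

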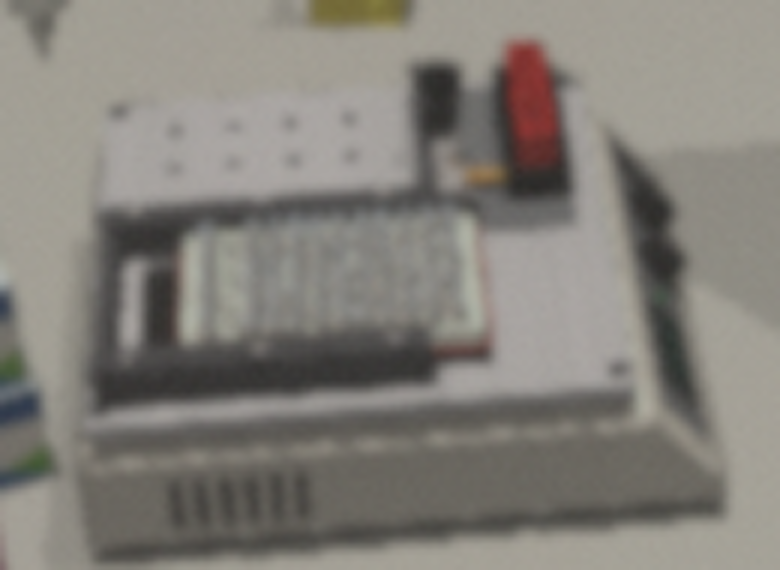

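The top crop shows platform screws at (417,37), (98,484) and (502,401), the knob top at about (374,293), the plate's front edge from (105,383) to (258,352), and the red catch. In the side crop the screws are at (120,110) and (619,368), and the knob top is at (439,70).

```bash
sed -i 's/astype(np.float32)+\[x,y\])/astype(np.float32)+np.float32([x,y]))/' h.py
python3 - <<'E'
from h import *
T=lambda x,y:(250+(x+.5)/4.6-.5,160+(y+.5)/4.6-.5)
S=lambda x,y:(220+(x+.5)/6-.5,220+(y+.5)/6-.5)
rr,fl,fr=T(417,37),T(98,484),T(502,401)
print('tri rr',tri(rr,S(120,110)),'fl',tri(fl,S(619,368)))
A,B,C=[onz('top',p,76) for p in(rr,fl,fr)];print(A,B,C,np.linalg.norm(A-C),np.linalg.norm(B-C))
ctr=(A+B)/2; d=A-C; th1=np.arctan2(d[1],d[0]); e=B-C; th2=np.arctan2(-e[0],e[1]); print('ctr',ctr,th1,th2)
a=red('top',(300,210,70,50));b=red('side',(290,220,40,40));print('catch',a,b[0],tri(a[0],b[0]),onz('top',a[0],109))
k=T(374,291);print('knob',tri(k,S(439,70)),onz('top',k,124))
th=(th1+th2)/2;c,s=np.cos(th),np.sin(th);R=np.array([[c,-s],[s,c]])
for n,p in dict(knob=(-38.5,-52),catch=(-78.5,-59.5),home=(36,50)).items(): print(n,ctr[:2]+R@p)
for z in(88,76):
  for p in((105,385),(258,354)): print('plate',z,(onz('top',T(*p),z)[:2]-ctr[:2])@R)
E
```

```text
tri rr [ 700.13707172 -111.25442392   78.07038627] fl [467.42965982  69.53045738  78.41341886]
[ 701.65227991 -111.42870247   76.        ] [468.47116513  69.72120589  76.        ] [ 499.15650965 -141.06660887   76.        ] 204.65322491716444 213.00960827337934
ctr [585.06172252 -20.85374829  76.        ] 0.14533118250212962 0.1445591096442522
catch (array([337.30769231, 240.4017094 ]), array([ 22,  24,  32,  13, 234], dtype=int32), ((337.3846130371094, 240.42311096191406), (7.2562971115112305, 31.966930389404297), 78.69007110595703)) [307.96875 236.15625] [511.44380189 -89.71097036 100.38890261] [510.48547555 -89.30403646 109.        ]
knob [549.07292507 -76.67674472 123.57972306] [549.27234599 -76.67815914 124.        ]
knob [554.47622391 -77.86933629]
catch [515.97895683 -91.06821607]
home [613.46231285  33.82171667]
plate 88 [-54.62689019  92.61477365]
plate 88 [-54.73531422  12.46570442]
plate 76 [-51.78042616  93.33035662]
plate 76 [-51.89012223  12.24098084]
```

Knob and catch agree at heights 124 and 109. Both sit about 5 mm nearer the robot than the screw-based centre predicts, so I shift the shaker origin to roughly (580,-20), yaw 0.145. Next I turn the tool so that its x lies along shaker +y and its y along shaker +x, and close the hand.

Emit:
jog_arm --pt "0 0 0 -7 -1" --pt "0 0 0 -7 -1" --pt "0 0 0 -7 -1" --pt "0 0 0 -7 -1" --pt "0 0 0 -7 -1" --force 60

```text
time: 0.77
ee_pos: [144.9, -556.4, 242.3]
eef_rot: [-2.848, -1.326, 0.0]
contact_force: [0.2, 0.5, -0.8]
opening: 0.299
grasp_force: 0.0
```

Emit:
jog_arm --pt "0 0 0 -7 -1" --pt "0 0 0 -7 -1" --pt "0 0 0 -7 -1" --pt "0 0 0 -7 -1" --pt "0 0 0 -7 -1"

```text
time: 1.18
ee_pos: [144.9, -556.4, 242.3]
eef_rot: [2.317, 2.121, -0.0]
contact_force: [-0.4, -0.5, -0.2]
opening: -0.001
grasp_force: 0.0
```

Emit:
jog_arm --pt "0 0 0 -7 -1" --pt "0 0 0 -7 -1"

```text
time: 1.35
ee_pos: [144.9, -556.4, 242.3]
eef_rot: [2.041, 2.388, -0.0]
contact_force: [0.5, 0.4, -0.2]
opening: 0.002
grasp_force: 0.0
```

```bash
cat >> h.py <<'E'
TH=0.145; O=np.array([580.,-20.,0]); c_,s_=np.cos(TH),np.sin(TH); RS=np.array([[c_,-s_,0],[s_,c_,0],[0,0,1]])
def sh(p): return RS.T@(np.asarray(p)-O)
def w(p): return O+RS@np.asarray(p,float)
def stat(*goal):
    s=readout.get_state(); R=cv2.Rodrigues(s['eef_rot'])[0]
    print('t',round(s['time'],2),'w',s['ee_pos'].round(1),'shaker',sh(s['ee_pos']).round(1),'yaw err deg',np.degrees(np.arctan2(R[1,0],R[0,0])-TH-np.pi/2).round(2),'open',round(s['opening'],3),'F',s['contact_force'].round(2),'q',s['q'].round(2))
    if goal: print('tool delta',(R.T@(w(goal)-s['ee_pos'])).round(1))
E
python3 -c "
from h import *
stat(-85,50,200)"
```

```text
t 1.35 w [ 144.9 -556.4  242.3] shaker [-508.  -467.9  242.3] yaw err deg 0.63 open 0.002 F [ 0.54  0.44 -0.23] q [-1.43  0.38  0.08  1.27  0.   -0.01]
tool delta [513.2 428.7  42.3]
```

Emit:
jog_arm --pt "25 21 0 0.6 -1" --pt "25 21 0 0 -1" --pt "25 21 0 0 -1" --pt "25 21 0 0 -1" --pt "25 21 0 0 -1"

```text
time: 1.77
ee_pos: [231.7, -416.6, 242.3]
eef_rot: [2.062, 2.37, -0.0]
contact_force: [0.1, -0.8, -0.3]
opening: -0.003
grasp_force: 0.0
```

Emit:
jog_arm --pt "25 21 0 0 -1" --pt "25 21 0 0 -1" --pt "25 21 0 0 -1" --pt "25 21 0 0 -1" --pt "25 21 0 0 -1"

```text
time: 2.18
ee_pos: [318.4, -278.1, 242.5]
eef_rot: [2.061, 2.37, -0.0]
contact_force: [0.7, -0.1, 0.3]
opening: -0.003
grasp_force: 0.0
```

Emit:
jog_arm --pt "25 21 0 0 -1" --pt "25 21 0 0 -1" --pt "25 21 0 0 -1" --pt "25 21 0 0 -1" --pt "25 21 0 0 -1"

```text
time: 2.6
ee_pos: [405.0, -139.6, 242.5]
eef_rot: [2.061, 2.37, 0.0]
contact_force: [0.8, -0.8, 0.0]
opening: -0.003
grasp_force: 0.0
```

```bash
python3 -c "
from h import *
stat(-85,50,150)"
```

```text
t 2.6 w [ 405.  -139.6  242.5] shaker [-190.4  -93.1  242.5] yaw err deg -0.31 open -0.003 F [ 0.78 -0.83  0.  ] q [-0.48  0.08 -0.3   1.19 -0.    0.95]
tool delta [143.7 104.6  92.5]
```

Emit:
jog_arm --pt "29 21 18 -0.3 -1" --pt "29 21 18 0 -1" --pt "29 21 18 0 -1" --pt "29 21 18 0 -1" --pt "28 21 18 0 -1"

```text
time: 3.02
ee_pos: [488.3, 18.3, 151.7]
eef_rot: [2.054, 2.376, 0.001]
contact_force: [0.8, -0.6, 0.2]
opening: -0.004
grasp_force: 0.0
```

```bash
python3 - <<'E'
from h import *
stat(-85,50,97)
t=eyes.grab_frame('top');s=eyes.grab_frame('side')
a=cv2.resize(t[160:290,230:370],None,fx=2.85,fy=2.85,interpolation=2);b=cv2.resize(s[200:330,210:350],None,fx=2.85,fy=2.85,interpolation=2)
cv2.imwrite('pics/a2.png',np.hstack([a,b])[:,:,::-1])
E
```

```text
t 3.02 w [488.3  18.3 151.7] shaker [-85.2  51.2 151.7] yaw err deg 0.01 open -0.004 F [ 0.78 -0.58  0.16] q [-0.09  0.25 -0.34  0.98 -0.    1.33]
tool delta [-1.2  0.2 54.7]
```

View pics/a2.png

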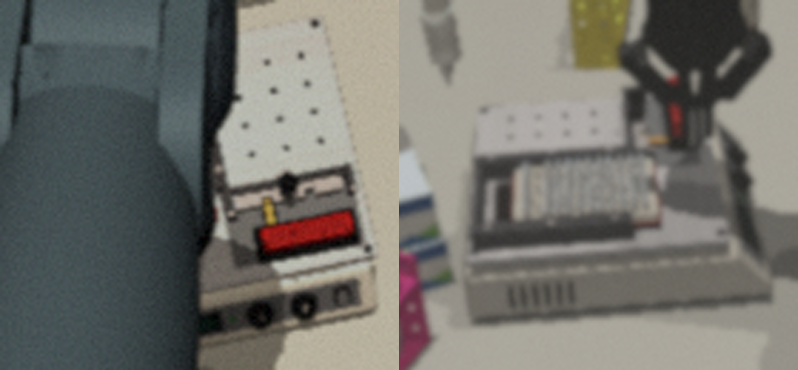

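The arm hides the plate in the top view. In the side view the shut fingertips, near (690,150) in the mosaic, are in front of the plate and clear of it. I'll descend and push.

Emit:
jog_arm --pt "-1 0 19 0 -1" --pt "0 0 19 0 -1" --pt "0 0 17 0 -1" --pt "0 0 0 0 -1"

```text
time: 3.45
ee_pos: [485.2, 15.2, 94.7]
eef_rot: [-2.053, -2.373, 0.005]
contact_force: [-1.2, 0.2, -0.6]
opening: 0.004
grasp_force: 0.0
```

Emit:
jog_arm --pt "0 5 0 0 -1" --pt "0 5 0 0 -1" --pt "0 5 0 0 -1" --pt "0 5 0 0 -1" --pt "0 5 0 0 -1"

```text
time: 3.87
ee_pos: [514.2, 19.0, 98.3]
eef_rot: [2.054, 2.375, 0.002]
contact_force: [1.2, 0.2, 0.4]
opening: -0.002
grasp_force: 0.0
```

Emit:
jog_arm --pt "0 3 0 0 -1" --pt "0 3 0 0 -1" --pt "0 3 0 0 -1" --pt "0 3 0 0 -1"

```text
time: 4.2
ee_pos: [524.4, 20.9, 97.2]
eef_rot: [-2.055, -2.376, 0.001]
contact_force: [-1.1, -0.3, 1.8]
opening: -0.001
grasp_force: 0.4
```

```bash
python3 -c "
from h import *
stat(-42,50,97)"
```

```text
t 4.2 w [524.4  20.9  97.2] shaker [-49.2  48.5  97.2] yaw err deg -0.01 open -0.001 F [-1.06 -0.27  1.81] q [-0.08  0.37 -0.32  0.88 -0.    1.34]
tool delta [1.5 7.2 0.2]
```

Emit:
jog_arm --pt "0 2 0 0 -1" --pt "0 2 0 0 -1" --pt "0 1 0 0 -1" --pt "0 1 0 0 -1"

```text
time: 4.53
ee_pos: [530.4, 21.7, 97.2]
eef_rot: [-2.055, -2.376, 0.0]
contact_force: [-0.1, -0.5, 0.9]
opening: -0.001
grasp_force: 0.3
```

Emit:
jog_arm --pt "0 1 0 0 -1" --pt "0 1 0 0 -1" --pt "0 0 0 0 -1"

```text
time: 4.78
ee_pos: [532.6, 22.0, 97.3]
eef_rot: [2.055, 2.376, 0.0]
contact_force: [0.1, 0.4, -0.5]
opening: 0.002
grasp_force: 0.0
```

```bash
python3 - <<'E'
from h import *
stat(-42,50,97)
s=eyes.grab_frame('side')
crop(s,220,220,130,95,6,'pics/s3.png')
E
```

```text
t 4.78 w [532.6  22.   97.3] shaker [-40.8  48.4  97.3] yaw err deg -0.01 open 0.002 F [ 0.08  0.42 -0.46] q [-0.08  0.38 -0.3   0.89 -0.    1.35]
tool delta [ 1.6 -1.2  0.3]
```

View pics/s3.png

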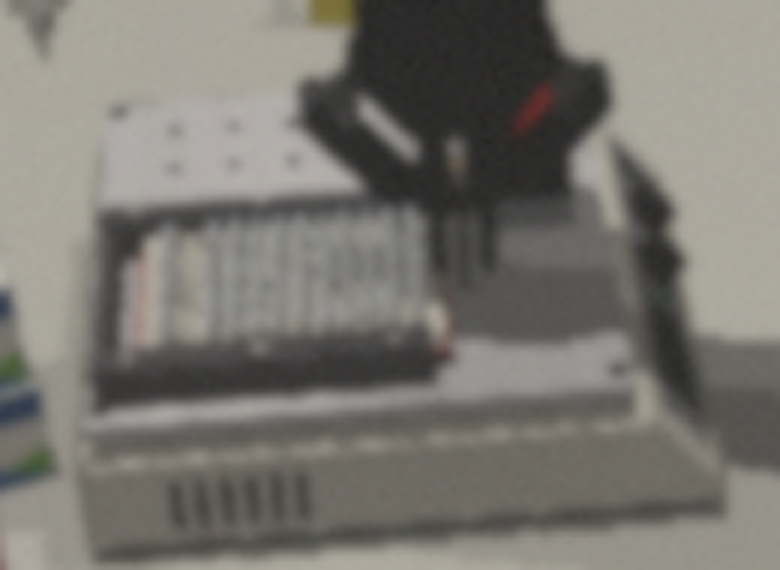

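The plate has moved, but its front still stands out a few mm past the rail ends (x 435 against about 450 in the crop) and there is no stop force yet. I'll keep pushing.

Emit:
jog_arm --pt "0 1 0 0 -1" --pt "0 1 0 0 -1" --pt "0 0 0 0 -1"

```text
time: 5.08
ee_pos: [534.5, 22.3, 97.3]
eef_rot: [2.055, 2.376, 0.0]
contact_force: [-0.0, -0.3, 0.6]
opening: -0.0
grasp_force: 0.2
```

Emit:
jog_arm --pt "0 1 0 0 -1" --pt "0 0 0 0 -1"

```text
time: 5.25
ee_pos: [535.5, 22.4, 97.3]
eef_rot: [2.055, 2.376, 0.0]
contact_force: [-0.6, 0.2, -0.1]
opening: 0.002
grasp_force: 0.2
```

Emit:
jog_arm --pt "0 1 0 0 -1" --pt "0 0 0 0 -1"

```text
time: 5.42
ee_pos: [536.5, 22.5, 97.3]
eef_rot: [2.055, 2.376, 0.0]
contact_force: [-0.2, 0.1, -0.2]
opening: 0.001
grasp_force: 0.2
```

Emit:
jog_arm --pt "0 1 0 0 -1" --pt "0 0 0 0 -1"

```text
time: 5.58
ee_pos: [537.5, 22.7, 97.3]
eef_rot: [2.055, 2.376, 0.0]
contact_force: [0.0, -0.5, -0.4]
opening: -0.001
grasp_force: 0.1
```

Emit:
jog_arm --pt "0 1 0 0 -1" --pt "0 0 0 0 -1"

```text
time: 5.75
ee_pos: [538.5, 22.8, 97.3]
eef_rot: [2.055, 2.376, 0.0]
contact_force: [-0.0, -0.3, 0.5]
opening: -0.002
grasp_force: 0.1
```

Emit:
jog_arm --pt "0 0.5 0 0 -1" --pt "0 0 0 0 -1"

```text
time: 5.92
ee_pos: [538.9, 22.9, 97.3]
eef_rot: [2.055, 2.376, -0.0]
contact_force: [-0.5, 0.7, 0.6]
opening: -0.002
grasp_force: 0.2
```

Emit:
jog_arm --pt "0 1 0 0 -1" --pt "0 0 0 0 -1"

```text
time: 6.08
ee_pos: [540.0, 23.0, 97.3]
eef_rot: [2.055, 2.376, 0.0]
contact_force: [-0.5, 0.3, -0.5]
opening: 0.002
grasp_force: 0.2
```

Emit:
jog_arm --pt "0 1 0 0 -1" --pt "0 0 0 0 -1"

```text
time: 6.25
ee_pos: [540.1, 23.1, 97.2]
eef_rot: [-2.054, -2.376, 0.002]
contact_force: [-2.7, -1.7, 1.4]
opening: 0.005
grasp_force: 1.4
```

Emit:
jog_arm --pt "0 1 0 0 -1" --pt "0 0 0 0 -1"

```text
time: 6.42
ee_pos: [540.3, 23.1, 97.1]
eef_rot: [-2.054, -2.375, 0.004]
contact_force: [-4.2, -0.9, 4.1]
opening: 0.0
grasp_force: 2.7
```

```bash
python3 - <<'E'
from h import *
stat(-42,50,97)
s=eyes.grab_frame('side')
crop(s,220,220,130,95,6,'pics/s4.png')
E
```

```text
t 6.42 w [540.3  23.1  97.1] shaker [-33.1  48.4  97.1] yaw err deg -0.01 open 0.0 F [-4.18 -0.91  4.13] q [-0.07  0.4  -0.28  0.9  -0.    1.35]
tool delta [ 1.6 -8.9  0.1]
```

View pics/s4.png

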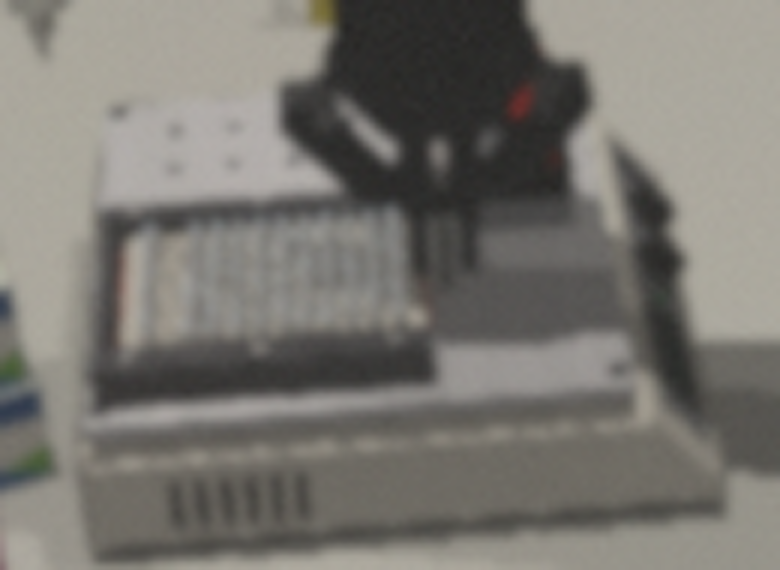

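Contact force rose with the TCP stopped at x -33, and the plate now fills the carrier to its rear wall. I'll push once more for certainty, back off, and check the tips against the image rays.

Emit:
jog_arm --pt "0 1.5 0 0 -1" --pt "0 1 0 0 -1" --pt "0 0 0 0 -1"

```text
time: 6.72
ee_pos: [540.4, 23.2, 96.7]
eef_rot: [-2.052, -2.373, 0.009]
contact_force: [-10.3, -2.0, 9.0]
opening: -0.004
grasp_force: 5.4
```

Emit:
jog_arm --pt "0 -5 0 0 -1" --pt "0 -12 0 0 -1" --pt "0 0 -30 0 -0.4" --pt "0 0 -20 0 -0.4" --pt "0 0 0 0 -0.4"

```text
time: 7.13
ee_pos: [530.8, 21.1, 151.5]
eef_rot: [2.05, 2.371, 0.008]
contact_force: [1.0, 0.5, 0.8]
opening: 0.298
grasp_force: 0.0
```

```bash
python3 - <<'E'
from h import *
S=lambda x,y:(220+(x+.5)/6-.5,220+(y+.5)/6-.5)
for p in((412,268),(440,268),(478,268)): print('tip',sh(onz('side',S(*p),86)).round(1))
for p,z in(((430,322),90),((428,325),84),((435,382),76),((435,352),97)): print('plate/rail',z,sh(onz('side',S(*p),z)).round(1))
print(proj('side',w((-33,48,86))),'expected TCP tip crop',((proj('side',w((-33,48,86)))-220)*6))
stat(-58.5,-73,150)
E
```

```text
tip [-20.8  39.4  86. ]
tip [-32.3  40.8  86. ]
tip [-47.8  42.7  86. ]
plate/rail 90 [-26.   81.4  90. ]
plate/rail 84 [-25.3  75.6  84. ]
plate/rail 76 [-26.1 102.1  76. ]
plate/rail 97 [-26.7 109.5  97. ]
[[293.39060427 265.97972837]] expected TCP tip crop [[440.34362561 275.87837022]]
t 7.13 w [530.8  21.1 151.5] shaker [-42.8  47.8 151.5] yaw err deg -0.01 open 0.298 F [1.02 0.49 0.82] q [-0.08  0.33 -0.23  1.    0.    1.35]
tool delta [-120.8  -15.7    1.5]
```

Rail ends come out at -26 and the tips land where predicted, so the frame holds. Now I move above the catch and knob.

Emit:
jog_arm --pt "-25 -3 0 0 -0.4" --pt "-25 -3 0 0 -0.4" --pt "-25 -3 0 0 -0.4" --pt "-25 -3 0 0 -0.4" --pt "-23 -3 0 0 -0.4"

```text
time: 7.55
ee_pos: [531.1, -104.1, 147.1]
eef_rot: [2.054, 2.375, 0.001]
contact_force: [0.6, 0.1, 0.2]
opening: 0.299
grasp_force: 0.0
```

Emit:
jog_arm --pt "0 0 8 0 -0.4" --pt "0 0 0 0 -0.4"

```text
time: 7.72
ee_pos: [530.3, -103.5, 137.9]
eef_rot: [-2.057, -2.374, -0.001]
contact_force: [-1.5, 1.0, -1.0]
opening: 0.301
grasp_force: 0.0
```

```bash
python3 - <<'E'
from h import *
stat(-58.5,-76,130)
s=eyes.grab_frame('side');t=eyes.grab_frame('top')
a=cv2.resize(t[190:270,290:370],None,fx=5,fy=5,interpolation=2);b=cv2.resize(s[205:285,260:340],None,fx=5,fy=5,interpolation=2)
cv2.imwrite('pics/a5.png',np.hstack([a,b])[:,:,::-1])
E
```

```text
t 7.72 w [ 530.3 -103.5  137.9] shaker [-61.3 -75.4 137.9] yaw err deg -0.14 open 0.301 F [-1.5   0.96 -1.01] q [-0.31  0.36 -0.22  0.99  0.    1.12]
tool delta [-0.6  2.8  7.9]
```

View pics/a5.png

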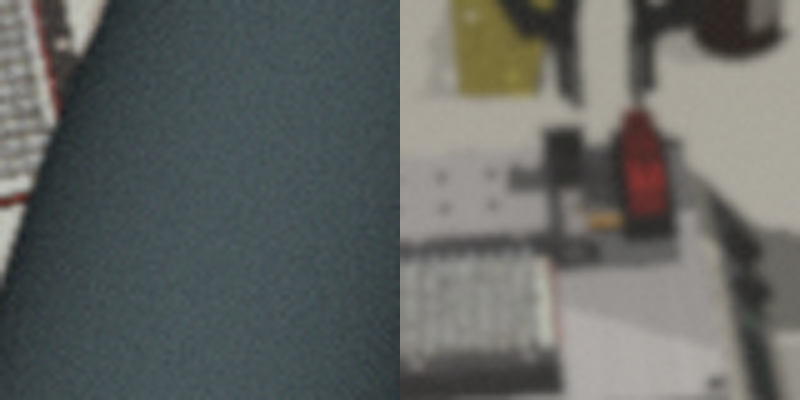

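Side view (right half): the fingers at mosaic x≈570 and 643 line up with the knob (562) and the catch (638). I'll check the offsets by projection.

```bash
python3 - <<'E'
from h import *
m=lambda X:((proj('side',w(X))-[260,205])*5+[400,0]).round(0)
for X in((-78.5,-76,109),(-78.5,-76,130),(-38.5,-52,124),(-38.5,-76,130),(-78.5,-97,109),(-78.5,-22,109)): print(X,m(X))
E
```

```text
(-78.5, -76, 109) [[636. 124.]]
(-78.5, -76, 130) [[635.  91.]]
(-38.5, -52, 124) [[563. 130.]]
(-38.5, -76, 130) [[559.  96.]]
(-78.5, -97, 109) [[633. 104.]]
(-78.5, -22, 109) [[645. 181.]]
```

Emit:
jog_arm --pt "-1.5 4.5 0 0 -0.36" --pt "0 0 0 0 -0.36" --pt "0 0 5 0 -0.36" --pt "0 0 5 0 -0.36" --pt "0 0 0 0 -0.36"

```text
time: 8.23
ee_pos: [534.3, -102.8, 128.0]
eef_rot: [-2.053, -2.376, 0.001]
contact_force: [-0.7, -0.6, 0.5]
opening: 0.323
grasp_force: 0.0
```

Emit:
jog_arm --pt "0 0 3 0 -0.36" --pt "0 0 0 0 -0.36"

```text
time: 8.4
ee_pos: [534.5, -103.2, 125.6]
eef_rot: [-2.054, -2.376, 0.001]
contact_force: [-0.8, -0.1, -0.4]
opening: 0.321
grasp_force: 0.0
```

Emit:
jog_arm --pt "0 0 3 0 -0.36" --pt "0 0 0 0 -0.36"

```text
time: 8.57
ee_pos: [534.7, -103.5, 122.8]
eef_rot: [-2.055, -2.376, 0.0]
contact_force: [-0.5, 0.2, -0.2]
opening: 0.322
grasp_force: 0.0
```

Emit:
jog_arm --pt "0 0 3 0 -0.36" --pt "0 0 0 0 -0.36"

```text
time: 8.73
ee_pos: [534.8, -103.5, 119.9]
eef_rot: [-2.055, -2.376, 0.0]
contact_force: [0.2, -0.2, 0.3]
opening: 0.321
grasp_force: 0.0
```

```bash
python3 - <<'E'
from h import *
stat(-58.5,-76,130)
s=eyes.grab_frame('side')
crop(s,260,205,80,80,6,'pics/a6.png')
E
```

```text
t 8.73 w [ 534.8 -103.5  119.9] shaker [-56.8 -76.1 119.9] yaw err deg -0.02 open 0.321 F [ 0.18 -0.16  0.29] q [-0.31  0.38 -0.24  0.95 -0.    1.12]
tool delta [  0.1  -1.7 -10.1]
```

View pics/a6.png

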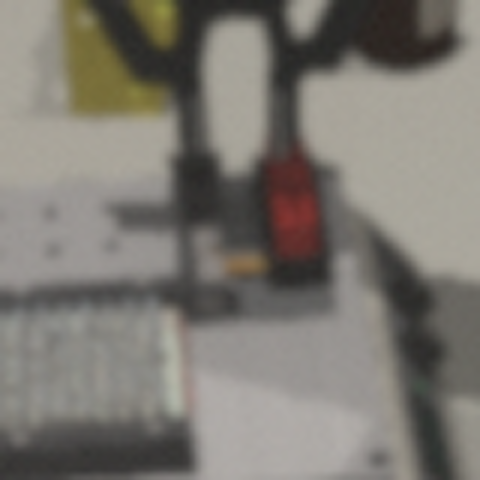

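The left finger (190,130) stands behind the knob (197,180) and the right finger (285,140) over the catch. I'll press down.

Emit:
jog_arm --pt "0 -1 3 0 -0.36" --pt "0 0 0 0 -0.36"

```text
time: 8.95
ee_pos: [534.7, -103.7, 117.5]
eef_rot: [2.054, 2.375, 0.002]
contact_force: [1.7, 0.4, 2.5]
opening: 0.32
grasp_force: 1.4
```

Emit:
jog_arm --pt "0 0 3 0 -0.36" --pt "0 0 0 0 -0.36"

```text
time: 9.12
ee_pos: [534.7, -103.7, 114.5]
eef_rot: [2.054, 2.375, 0.001]
contact_force: [0.9, 0.9, 3.8]
opening: 0.324
grasp_force: 1.9
```

Emit:
jog_arm --pt "0 0 2 0 -0.36" --pt "0 0 0 0 -0.36"

```text
time: 9.28
ee_pos: [534.7, -103.7, 112.5]
eef_rot: [2.054, 2.375, 0.001]
contact_force: [1.6, 1.3, 4.7]
opening: 0.319
grasp_force: 2.2
```

Emit:
jog_arm --pt "0 0 2 0 -0.36" --pt "0 0 0 0 -0.36"

```text
time: 9.45
ee_pos: [534.7, -103.7, 110.7]
eef_rot: [2.054, 2.375, 0.001]
contact_force: [1.2, 1.0, 4.6]
opening: 0.319
grasp_force: 2.6
```

Emit:
jog_arm --pt "0 0 1 0 -0.36" --pt "0 0 0 0 -0.36"

```text
time: 9.62
ee_pos: [534.8, -103.8, 110.6]
eef_rot: [2.054, 2.375, 0.001]
contact_force: [0.6, 2.3, 9.7]
opening: 0.321
grasp_force: 4.9
```

Emit:
jog_arm --pt "0 0 1 0 -0.36" --pt "0 0 0 0 -0.36"

```text
time: 9.78
ee_pos: [534.9, -103.9, 110.4]
eef_rot: [2.053, 2.374, 0.001]
contact_force: [-2.4, 1.5, 15.0]
opening: 0.323
grasp_force: 7.6
```

Emit:
jog_arm --pt "0 0 1 0 -0.36" --pt "0 0 0 0 -0.36"

```text
time: 9.95
ee_pos: [535.0, -104.0, 110.2]
eef_rot: [2.053, 2.374, 0.002]
contact_force: [-3.2, 2.0, 21.1]
opening: 0.323
grasp_force: 10.3
```

The catch is at its stop: the TCP stays at 110 mm while the force climbs. Now I slide along +y to push the knob.

Emit:
jog_arm --pt "2 0 0 0 -0.36" --pt "2 0 0 0 -0.36" --pt "2 0 0 0 -0.36"

```text
time: 10.2
ee_pos: [535.1, -102.8, 110.6]
eef_rot: [2.049, 2.366, -0.011]
contact_force: [-1.9, -13.3, 15.5]
opening: 0.323
grasp_force: 8.2
```

Emit:
jog_arm --pt "2 0 0 0 -0.36" --pt "2 0 0 0 -0.36" --pt "2 0 0 0 -0.36"

```text
time: 10.45
ee_pos: [535.2, -97.3, 110.7]
eef_rot: [2.049, 2.364, -0.009]
contact_force: [-0.2, -14.3, 15.1]
opening: 0.32
grasp_force: 8.0
```

```bash
python3 - <<'E'
from h import *
stat(-58,-35,110)
s=eyes.grab_frame('side')
crop(s,260,205,80,80,6,'pics/a7.png')
E
```

```text
t 10.45 w [535.2 -97.3 110.7] shaker [-55.5 -70.  110.7] yaw err deg -0.13 open 0.32 F [ -0.22 -14.31  15.08] q [-0.29  0.38 -0.26  0.92 -0.01  1.14]
tool delta [35.  -2.6  0.2]
```

View pics/a7.png

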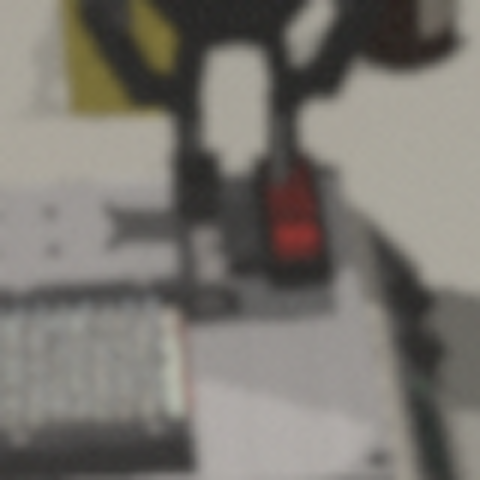

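The catch is down with the finger on it at (285,160), and the finger is closing on the knob at (197,180). Fz of 15 N is well above the spring force, so I continue.

Emit:
jog_arm --pt "2 0 0 0 -0.36" --pt "2 0 0 0 -0.36" --pt "2 0 0 0 -0.36" --pt "2 0 0 0 -0.36"

```text
time: 10.83
ee_pos: [534.5, -89.8, 110.7]
eef_rot: [2.049, 2.363, -0.009]
contact_force: [0.7, -12.7, 14.3]
opening: 0.32
grasp_force: 8.0
```

Emit:
jog_arm --pt "2 0 0 0 -0.36" --pt "2 0 0 0 -0.36" --pt "2 0 0 0 -0.36" --pt "2 0 0 0 -0.36"

```text
time: 11.17
ee_pos: [533.4, -81.7, 110.7]
eef_rot: [2.049, 2.363, -0.008]
contact_force: [0.2, -12.0, 14.3]
opening: 0.318
grasp_force: 7.9
```

```bash
python3 - <<'E'
from h import *
stat(-58,-35,110)
E
```

```text
t 11.17 w [533.4 -81.7 110.7] shaker [-55.  -54.3 110.7] yaw err deg -0.15 open 0.318 F [  0.25 -11.97  14.33] q [-0.26  0.38 -0.28  0.91 -0.01  1.16]
tool delta [19.3 -3.   0.4]
```

Emit:
jog_arm --pt "2 -0.5 0 0 -0.36" --pt "2 -0.5 0 0 -0.36" --pt "2 0 0 0 -0.36" --pt "2 0 0 0 -0.36" --pt "2 0 0 0 -0.36"

```text
time: 11.58
ee_pos: [531.6, -71.2, 110.6]
eef_rot: [2.048, 2.364, -0.005]
contact_force: [2.8, -10.1, 14.0]
opening: 0.322
grasp_force: 7.1
```

Emit:
jog_arm --pt "2 0 0 0 -0.36" --pt "2 0 0 0 -0.36"

```text
time: 11.75
ee_pos: [531.0, -67.1, 110.6]
eef_rot: [2.049, 2.364, -0.005]
contact_force: [2.3, -10.9, 12.9]
opening: 0.317
grasp_force: 6.9
```

```bash
python3 - <<'E'
from h import *
stat(-58,-35,110)
s=eyes.grab_frame('side')
crop(s,260,205,80,80,6,'pics/a8.png')
E
```

```text
t 11.75 w [531.  -67.1 110.6] shaker [-55.3 -39.5 110.6] yaw err deg -0.13 open 0.317 F [  2.29 -10.9   12.93] q [-0.24  0.37 -0.29  0.91 -0.01  1.19]
tool delta [ 4.5 -2.7  0.5]
```

View pics/a8.png

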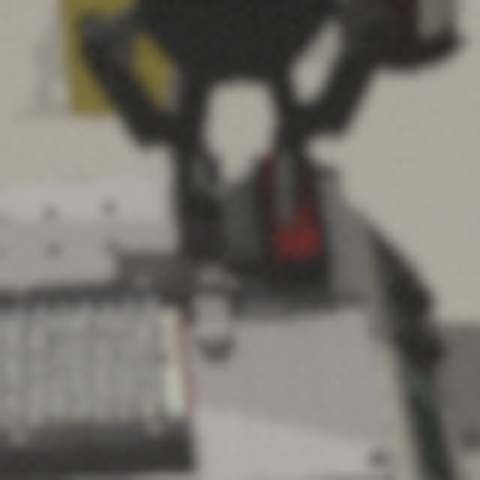

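The bolt nose now reaches (215,345) across the plate front and the catch is still down. I'll finish in small steps until the end stop shows in the force.

Emit:
jog_arm --pt "1 0 0.3 0 -0.36" --pt "1 0 0 0 -0.36" --pt "1 0 0 0 -0.36"

```text
time: 12.05
ee_pos: [530.6, -64.5, 110.5]
eef_rot: [2.048, 2.363, -0.006]
contact_force: [2.0, -10.5, 14.2]
opening: 0.322
grasp_force: 7.3
```

Emit:
jog_arm --pt "1 0 0 0 -0.36" --pt "0 0 0 0 -0.36"

```text
time: 12.22
ee_pos: [530.4, -63.2, 110.5]
eef_rot: [2.048, 2.364, -0.005]
contact_force: [1.6, -10.6, 13.4]
opening: 0.321
grasp_force: 7.5
```

Emit:
jog_arm --pt "1 0 0 0 -0.36" --pt "0 0 0 0 -0.36"

```text
time: 12.38
ee_pos: [530.3, -62.2, 110.5]
eef_rot: [2.048, 2.364, -0.005]
contact_force: [2.2, -11.4, 13.8]
opening: 0.317
grasp_force: 7.6
```

```bash
python3 - <<'E'
from h import *
stat(-58,-35,110)
E
```

```text
t 12.38 w [530.3 -62.2 110.5] shaker [-55.3 -34.6 110.5] yaw err deg -0.13 open 0.317 F [  2.18 -11.38  13.77] q [-0.23  0.36 -0.29  0.9  -0.01  1.2 ]
tool delta [-0.4 -2.7  0.5]
```

Emit:
jog_arm --pt "1 0 0 0 -0.36" --pt "0 0 0 0 -0.36"

```text
time: 12.55
ee_pos: [530.2, -61.6, 110.5]
eef_rot: [2.048, 2.363, -0.006]
contact_force: [2.6, -11.7, 13.4]
opening: 0.321
grasp_force: 8.8
```

Emit:
jog_arm --pt "1 0 0 0 -0.36" --pt "0 0 0 0 -0.36"

```text
time: 12.72
ee_pos: [530.2, -61.5, 110.6]
eef_rot: [2.048, 2.361, -0.008]
contact_force: [1.9, -13.3, 13.9]
opening: 0.322
grasp_force: 9.6
```

Emit:
jog_arm --pt "1 0 0 0 -0.36" --pt "0 0 0 0 -0.36"

```text
time: 12.88
ee_pos: [530.2, -61.4, 110.6]
eef_rot: [2.048, 2.36, -0.011]
contact_force: [2.0, -17.1, 13.3]
opening: 0.323
grasp_force: 10.3
```

The motion has stopped and the lateral force is climbing, so the bolt is at its end stop. One more nudge, then I lift straight up.

Emit:
jog_arm --pt "1 0 0 0 -0.36" --pt "1 0 0 0 -0.36" --pt "0 0 0 0 -0.36"

```text
time: 13.13
ee_pos: [530.1, -61.2, 110.6]
eef_rot: [2.048, 2.356, -0.015]
contact_force: [2.3, -21.6, 12.0]
opening: 0.321
grasp_force: 12.5
```

Emit:
jog_arm --pt "0 0 -4 0 -0.36" --pt "0 0 -4 0 -0.36" --pt "0 0 -4 0 -0.36" --pt "0 0 -4 0 -0.36" --pt "0 0 -4 0 -0.36"

```text
time: 13.55
ee_pos: [520.4, -57.8, 123.9]
eef_rot: [-2.06, -2.37, 0.027]
contact_force: [-4.4, -14.8, -12.9]
opening: 0.317
grasp_force: 9.0
```

Emit:
jog_arm --pt "-3 0 -10 0 -0.36" --pt "-3 0 -20 0 -0.36" --pt "0 0 -25 0 -0.36" --pt "0 0 -25 0 -0.36" --pt "0 0 0 0 -0.36"

```text
time: 13.97
ee_pos: [528.0, -59.1, 211.0]
eef_rot: [2.052, 2.372, 0.003]
contact_force: [0.6, -0.2, 0.9]
opening: 0.323
grasp_force: 0.0
```

Emit:
jog_arm --pt "-30 -20 -5 0 -0.36" --pt "-35 -20 0 0 -0.36" --pt "-35 -20 0 0 -0.36" --pt "-35 -20 0 0 -0.36" --pt "-35 -20 0 0 -0.36"

```text
time: 14.38
ee_pos: [450.1, -241.9, 210.9]
eef_rot: [-2.053, -2.375, 0.001]
contact_force: [1.2, 0.3, -0.6]
opening: 0.319
grasp_force: 0.0
```

Emit:
jog_arm --pt "-35 -10 0 0 -0.36" --pt "-35 0 0 0 -0.36" --pt "0 0 0 0 -0.36"

```text
time: 14.63
ee_pos: [451.3, -317.3, 210.5]
eef_rot: [2.062, 2.369, -0.004]
contact_force: [0.6, -1.1, 0.3]
opening: 0.319
grasp_force: 0.0
```

```bash
python3 - <<'E'
from h import *
stat()
s=eyes.grab_frame('side');t=eyes.grab_frame('top')
a=cv2.resize(t[170:270,260:360],None,fx=4,fy=4,interpolation=2);b=cv2.resize(s[215:315,240:340],None,fx=4,fy=4,interpolation=2)
cv2.imwrite('pics/a9.png',np.hstack([a,b])[:,:,::-1])
for n,X in dict(knobhome=(-38.5,-16,124),up=(-78.5,-59.5,109),dn=(-78.5,-59.5,100)).items():
    print(n,(proj('top',w(X))-[260,170])*4,(proj('side',w(X))-[240,215])*4+[400,0])
a=red('top',(300,210,70,50));b=red('side',(290,220,40,40));print(a[0],b[0],tri(a[0],b[0]))
E
```

```text
t 14.63 w [ 451.3 -317.3  210.5] shaker [-170.3 -275.6  210.5] yaw err deg -0.36 open 0.319 F [ 0.65 -1.05  0.35] q [-0.73  0.34 -0.06  1.17 -0.    0.71]
knobhome [[222.92406644 223.66025162]] [[613.43824579  94.5786561 ]]
up [[310.75371514 280.77911889]] [[671.01407123  72.95881548]]
dn [[310.11065853 284.19613646]] [[671.36156524  84.37205509]]
[337.2811245 240.3815261] [308.06666667 236.56190476] [511.47965093 -89.69592024  99.1908315 ]
```

View pics/a9.png

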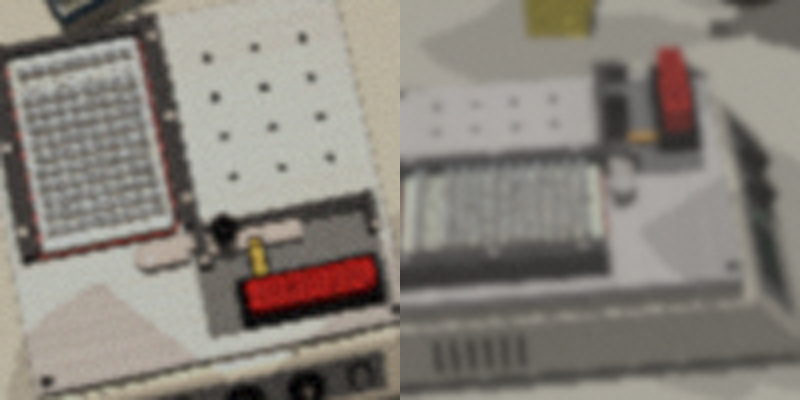

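Plate, bolt and knob look home (knob at top-view (223,229), expected (223,224)) and the catch looks up. I'll compare the catch pixels with the start frame.

```bash
python3 - <<'E'
from h import *
import h
o={n:cv2.imread(f'pics/{n}0.png')[:,:,::-1] for n in('top','side')}
n_={n:np.mean([eyes.grab_frame(n) for _ in range(3)],0) for n in('top','side')}
for lab,f in(('old',o),('new',n_)):
    eyes.grab_frame=lambda n:f[n]
    for n,b in(('top',(300,210,70,50)),('side',(290,220,40,40))):
        a=red(n,b);print(lab,n,a[0].round(2),a[1])
# dark knob centroid, top
c=n_['top'][218:236,308:324].sum(2);m=c<110;print('knob px',np.argwhere(m).mean(0)[::-1]+[308,218],m.sum())
k=np.argwhere(m).mean(0)[::-1]+[308,218];print(sh(onz('top',k,118)).round(1))
E
```

```text
old top [337.35 240.39] [ 22  24  32  13 231]
old side [307.96 236.17] [15  8  7 17 95]
new top [337.04 240.4 ] [ 21  24  33  14 249]
new side [308.07 236.52] [ 15   8   8  18 104]
knob px [315.62068966 227.06896552] 29
[-39.6 -15.5 118. ]
```

```bash
python3 -c "
from workcell import order
print(order.job_done())"
```

```text
the job is handed in; nothing more can be done
None
```

The job is handed in: the plate was pushed home against the rear stop, the bolt was slid fully home with the catch held down, and the catch then sprang up (its pixels match the start frame). The robot ended clear of everything, at about 15 s of the 45 s allowed.

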